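# Put the thicker punch away in the hole that fits

### The arm

A 6-joint arm with a two-finger parallel gripper is mounted at the origin on a cart in front of the work surface, level with it; the furniture and walls round the work are solid. World frame = base frame: x ahead of the robot, y to its left, z up, the work surface at z = 0. Lengths are in m, angles in degrees, forces in N, time in s.
With the tool pointing down it reaches from about 0.35 to 0.875 m from the base axis. Payload 4.2 kg.
Tool frame: the origin (TCP) lies at the very end of the fingers, on their centre line; the grasp point (between the pads) lies 19 mm behind it; z points along the fingers, y is the line along which they close (so a half turn about z gives the same grasp; the last joint's range is limited). The gripper opens to 87 mm and grips with 3 to 60 N. Pads are 19 mm wide; open, the fingers measure 117 mm over their backs; the gripper's body (75 mm by 190 mm) begins 51 mm behind the grasp point.
Start: joints at [90.562, 22.042, 0.453, 0, -68.411, -14.817], TCP at [0.154, 0.606, 0.223] pointing down, gripper open.
Joint ranges: [-179.83, 179.83], [-69.29, 118.12], [-61.27, 80.66], [-181.25, 117.63], [-171.15, -9.14], [-177.46, 177.46]. Speed limits (degrees/s): [159.86, 159.86, 180, 180, 180, 180].

### API

Orientations are given as a 3x3 rotation matrix whose columns are the frame's x, y, z axes.
In Python, from station import sense, cams, r gives the robot as it stands. The module is installed in compiled form; this text tells all that it offers.
- The arm moves only by the tool step_arm, never from a script. Its argument "targets" is text: rows parted by semicolons, each of 4 numbers parted by spaces: the shift along the tool's x, y, z in cm, then the turn about the tool's z in degrees. In form: x y z turn; .... A call has 1 to 12 rows; each row shifts and turns the commanded pose from where the row before left it, along the tool's axes as they then stand; what a row does not reach is not made up. A row lasts 1/12 s, in which the tool goes at most 41.7 mm and 7.16 degrees, less where a joint would pass 70% of its speed; a pose out of reach is approached as far as the arm can. A call with a gripper value outside its range is refused whole. "claw" is the finger opening in cm, from 0 to 8.7, set as the call begins (left out, the last holds). The fingers move at their own pace and stop on an object; the grip force is fixed at half the most. Time passes only in rows, so rows that do not move let the fingers close. It gives the time, the measured TCP pose, the force, the opening and the grip force at its end, in the units of the state.
- sense(): the state, without advancing time (a new reading comes with each control period).
- cams.capture(name): name is "scene" or "top" or "wrist"; returns a dict with "frame" (400x640x3 uint8, blue, green, red), "vertical_fov" (degrees; the focal length in pixels is half the picture's height over the tangent of half this angle, whatever the lens; pixels are square), "cx", "cy" (the principal point, pixels), "eye" and "rotation" of the camera in the world; the wrist camera has in their place "tool_from_camera" (4x4, takes a point from camera to tool coordinates, whose origin is the TCP and whose axes are the flange's). Camera axes: x right, y down, z forward; pixel columns grow to the right and rows downward; lengths in m; the calibration is good to about 2 mm. The wrist camera is an equidistant fisheye: a pixel r from the principal point sees the ray r / f radians off the axis. A picture is of the moment at which its call begins: read the wrist's pose just before it. There is no depth.
- r.finish_job(): hands the job in; it is judged then, once.
The state is a dict: "time_s": time; "joints": joint angles; "joint_velocities": joint speeds; "effort": joint torques, N m; "tcp_pos": TCP position; "ee_rot": TCP orientation; "wrist_force": force on the tool from outside, world axes, zero at the start; "moment": the same for the moment, N m; "gripper_width": opening from 0.0 (shut) to 1.0 (fully open); "gripper_force": force on a finger pad.
Only numpy, scipy, OpenCV 4.12 (cv2) and the standard library are available. Lean on these libraries where they do the work, as an engineer would, in place of code of your own. Each camera call takes 0.05 s, during which the arm holds its last target. There are 200 camera calls.

### The job

Two wooden-handled punches stand in small wooden blocks, one on each side of the rack with the drilled wooden bar, whose holes grow in size along the row. Lift out the punch with the thicker steel shank, put it in the one hole of the row that its shank fits closely, and press it gently straight down until its collar sits on the bar, then let go. The bar may lie a little to either side in its tray, so feel for the hole without forcing; leave the other holes, the thinner punch and the things around alone.

Things in the scene. Friction and masses are not known exactly. Their poses are not given: they have to be found in the camera images.
- thick_punch_mid (a point): Centre (half-way up) of the thicker hand punch: 100 mm tall, round, upright, z up. From the bottom: steel shank 16 mm across, 30 mm long, foot bevelled 1.5 mm; dark collar 28 mm across, 4 mm thick; dark wooden handle 20 mm across, 66 mm long. Point: 50 mm above the foot, in the handle. 0.09 kg. Starts in a wooden block 58 x 58 x 26 mm, in a hole 18 mm deep.
- thin_punch_mid (a point): Centre (half-way up) of the thinner hand punch: 100 mm tall, round, upright, z up. From the bottom: steel shank 13 mm across, 30 mm long, foot bevelled 1.5 mm; dark collar 28 mm across, 4 mm thick; dark wooden handle 20 mm across, 66 mm long. Point: 50 mm above the foot, in the handle. Stands in its own block across the rack; stays there.
- rack: Rack, fixed to the desk: aluminium tray 54 x 196 mm, rim 18 mm high, holding a pale wooden bar 42 x 150 mm on grey foam that gives 3 N/mm above 3 N, 8 mm at most. Origin: centre of the tray's underside, on the desk; the row of holes runs along y, at x = 0. A punch is home when its collar rests on the bar, its hole's plug then pushed 20 mm. Over 30 N on the rack damages it.
- rack_mid (a point): Point over the middle of the tray at the height of the bar's flat top, 50 mm above the desk. Five holes 28 mm apart, 1 to 5 towards +y: 8.2, 11.2, 14.2, 17.2, 20.2 mm across, rims bevelled 1.5 mm. Hole 3, the bar's middle, lies up to 10 mm either side of this point along y, different each time and not measured; the bar sits tight.
- plug1 (a joint): Depth in m to which the cork plug in hole 1 (8.2 mm wide) of the rack has been pushed: 0 untouched, at most 0.022; its top starts 10 mm below the bar's top, yields at about 8 N, stays where left.
- plug2 (a joint): Depth in m to which the cork plug in hole 2 (11.2 mm wide) of the rack has been pushed: 0 untouched, at most 0.022; its top starts 10 mm below the bar's top, yields at about 8 N, stays where left.
- plug3 (a joint): Depth in m to which the cork plug in hole 3 (14.2 mm wide) of the rack has been pushed: 0 untouched, at most 0.022; its top starts 10 mm below the bar's top, yields at about 8 N, stays where left.
- plug4 (a joint): Depth in m to which the cork plug in hole 4 (17.2 mm wide) of the rack has been pushed: 0 untouched, at most 0.022; its top starts 10 mm below the bar's top, yields at about 8 N, stays where left.
- plug5 (a joint): Depth in m to which the cork plug in hole 5 (20.2 mm wide) of the rack has been pushed: 0 untouched, at most 0.022; its top starts 10 mm below the bar's top, yields at about 8 N, stays where left.
- grey_pot: Small grey lidded pot, 48 mm wide, 42 mm high, standing loose behind the rack; origin at the centre of its underside.
- glue_stick: Glue stick, 26 mm wide, 97 mm tall, standing loose behind the rack; origin at the centre of its underside.
- washi_roll: Roll of paper tape, 50 mm wide, 12 mm high, lying loose behind the rack; origin at the centre of its underside.
There are look-alikes about, which are no part of the job. Leave any blue look-alike of the part that bears thick_punch_mid alone.

How it is judged:
By the outcome, as a careful person would: the job done as asked, in the order asked, and still so for the second after the job is handed in, with the robot touching nothing.
It also fails if it takes over 64 s, if anything falls off the work surface, if the arm or the gripper's body presses on something with over 40 N, if the wrist force passes 120 N, or if a joint passes its speed limit or range.

## Working session

There is one attempt and no reset: what is moved stays moved. The work goes in short steps, Python scripts to look and compute and a tool call to move; the robot and the scene stay as the last step left them, time stands still between calls to the robot, and variables do not carry over. Pictures are saved under pics/ and viewed, at most 10 in all, crops included, and the job is handed in when it is done.

Besides the shell and the picture viewer there is one more tool, called after ">>>" in YAML: its name, and indented under it one key for each argument. step_arm: Moves the arm, as the interface text tells. Its arguments: {"type":"object","properties":{"targets":{"type":"string"},"claw":{"type":"number"}},"required":["targets"]}

```bash
mkdir -p pics; cat > h.py <<'E'
from station import sense,cams,r
import numpy as np,cv2
def cap(n):
    s=sense();c=cams.capture(n);c['s']=s;return c
def ray(c,u,v):
    f=c['frame'].shape[0]/2/np.tan(np.radians(c['vertical_fov'])/2)
    x,y=u-c['cx'],v-c['cy']
    if 'tool_from_camera' in c:
        q=np.hypot(x,y);t=q/f
        d=np.array([np.sin(t)*x/max(q,1e-9),np.sin(t)*y/max(q,1e-9),np.cos(t)])
        T=np.array(c['tool_from_camera']);R=np.array(c['s']['ee_rot']);p=np.array(c['s']['tcp_pos'])
        return p+R@T[:3,3],R@T[:3,:3]@d
    return np.array(c['eye']),np.array(c['rotation'])@np.array([x/f,y/f,1.])
def onz(c,u,v,z):
    o,d=ray(c,u,v);return o+d*(z-o[2])/d[2]
def proj(c,P):
    f=c['frame'].shape[0]/2/np.tan(np.radians(c['vertical_fov'])/2)
    q=np.array(c['rotation']).T@(np.array(P)-np.array(c['eye']));return c['cx']+f*q[0]/q[2],c['cy']+f*q[1]/q[2]
E
python3 - <<'E'
from h import *
for n in('scene','top'):
    c=cap(n);cv2.imwrite(f'pics/{n}0.png',c['frame']);np.save(n,c,allow_pickle=True)
    print(n,c['vertical_fov'],c['cx'],c['cy'],c['eye'],np.round(c['rotation'],3).tolist())
print(sense())
E
```

```text
scene 57.20325414304718 321.4083370293974 202.07105155693964 [0.11501065 0.5047178  0.59310845] [[-0.786, -0.386, 0.483], [-0.618, 0.517, -0.592], [-0.022, -0.764, -0.645]]
top 54.174499312419535 316.5180828693752 197.08607940301513 [ 0.34473099 -0.00721983  1.21570042] [[0.018, -0.989, 0.144], [-1.0, -0.018, -0.002], [0.005, -0.144, -0.99]]
{'time_s': 0.1, 'joints': array([ 9.05611847e+01,  2.20875074e+01,  3.86301432e-01, -2.49196494e-02,
       -6.84112821e+01, -1.48164426e+01]), 'joint_velocities': array([-0.00351286, -0.05209782,  0.1952736 ,  0.135318  , -0.06297735,
       -0.02775875]), 'effort': array([ 1.41520509e-04, -3.91687918e+01,  1.87934411e+01,  4.23185483e+00,
        1.34560498e-02, -7.15254782e-05]), 'tcp_pos': array([0.1537556 , 0.6052274 , 0.22154896]), 'ee_rot': array([[ 9.69168822e-01, -2.46397333e-01, -3.85170909e-04],
       [-2.46397609e-01, -9.69166832e-01, -1.96712035e-03],
       [ 1.11398338e-04,  2.00137690e-03, -9.99997991e-01]]), 'wrist_force': array([-0.17671365, -0.50069996,  0.12606103]), 'moment': array([-0.06563109,  0.07533768,  0.00912555]), 'gripper_force': 0.0, 'gripper_width': 0.9992334784340707}
```

View pics/scene0.png

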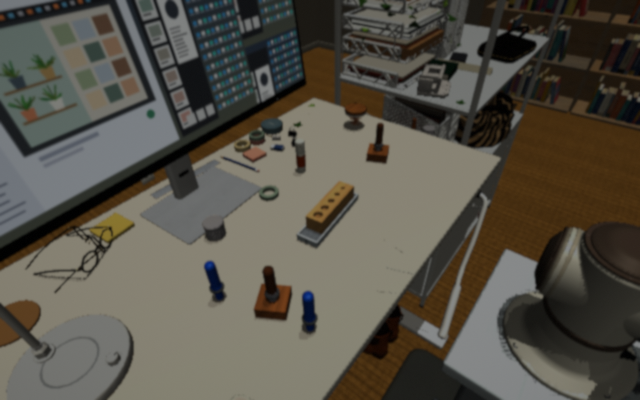

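View pics/top0.png

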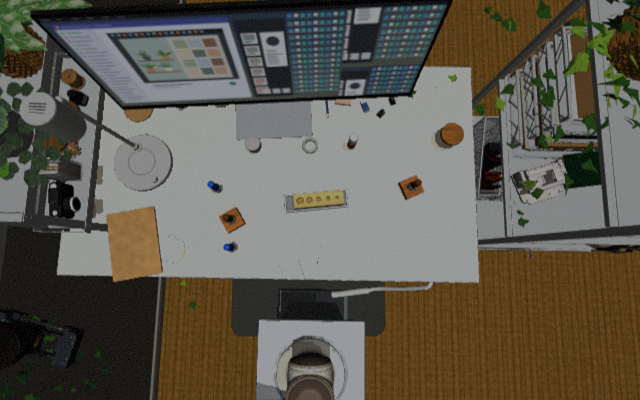

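The scene view shows a punch in a block near (270,290) and another far away at (378,150), with blue look-alikes at (213,280) and (309,312). The top view has the blocks at (231,220) and (411,187), and the rack at (316,200) with its big holes to the left (+y). Next I'll compare the shanks up close.

```bash
python3 - <<'E'
from h import *
s=np.load('scene.npy',allow_pickle=True).item();t=np.load('top.npy',allow_pickle=True).item()
def crop(c,u,v,w,h,S): return cv2.resize(c['frame'][v-h:v+h,u-w:u+w],(S*w//h if 0 else S,int(S*h/w)),interpolation=cv2.INTER_CUBIC)
a=np.hstack([crop(s,270,285,32,32,400),crop(s,378,145,20,20,400)])
b=np.hstack([crop(t,231,217,20,14,266)[:186],crop(t,411,187,20,14,266)[:186],crop(t,316,200,36,25,266)[:184] if 0 else cv2.resize(t['frame'][175:225,280:352],(268,186),interpolation=cv2.INTER_CUBIC)])
cv2.imwrite('pics/crop.png',np.clip(np.vstack([a,b])*1.6,0,255).astype(np.uint8))
# block masks by hue in top
hsv=cv2.cvtColor(t['frame'],cv2.COLOR_BGR2HSV)
for u,v in((231,220),(411,187),(316,200)): print(hsv[v-8:v+9:4,u-8:u+9:4].reshape(-1,3).tolist())
E
```

```text
[[60, 7, 154], [14, 173, 121], [13, 181, 127], [14, 178, 126], [12, 37, 69], [10, 175, 70], [10, 189, 66], [140, 51, 15], [13, 195, 98], [14, 186, 133], [12, 177, 98], [13, 242, 38], [2, 255, 14], [11, 159, 85], [13, 183, 134], [12, 105, 139], [14, 182, 144], [14, 188, 92], [13, 188, 137], [13, 185, 146], [80, 10, 156], [13, 195, 132], [14, 176, 151], [11, 183, 96], [72, 8, 151]]
[[21, 22, 150], [13, 154, 134], [13, 183, 135], [14, 183, 107], [17, 37, 109], [14, 187, 135], [13, 184, 122], [101, 200, 14], [18, 239, 31], [12, 221, 68], [13, 192, 118], [12, 203, 54], [160, 17, 46], [165, 9, 57], [12, 172, 126], [11, 197, 62], [13, 187, 131], [13, 182, 119], [13, 191, 116], [14, 195, 127], [25, 38, 74], [13, 182, 122], [14, 174, 126], [12, 103, 114], [100, 10, 155]]
[[34, 24, 151], [28, 29, 150], [24, 62, 145], [23, 83, 154], [22, 122, 153], [23, 115, 142], [26, 111, 154], [26, 117, 148], [25, 116, 150], [29, 109, 155], [16, 150, 148], [21, 139, 123], [19, 142, 138], [19, 131, 130], [25, 120, 153], [24, 121, 154], [24, 116, 156], [23, 125, 155], [22, 125, 153], [21, 124, 156], [60, 6, 84], [110, 7, 114], [116, 15, 119], [113, 17, 119], [90, 6, 132]]
```

View pics/crop.png

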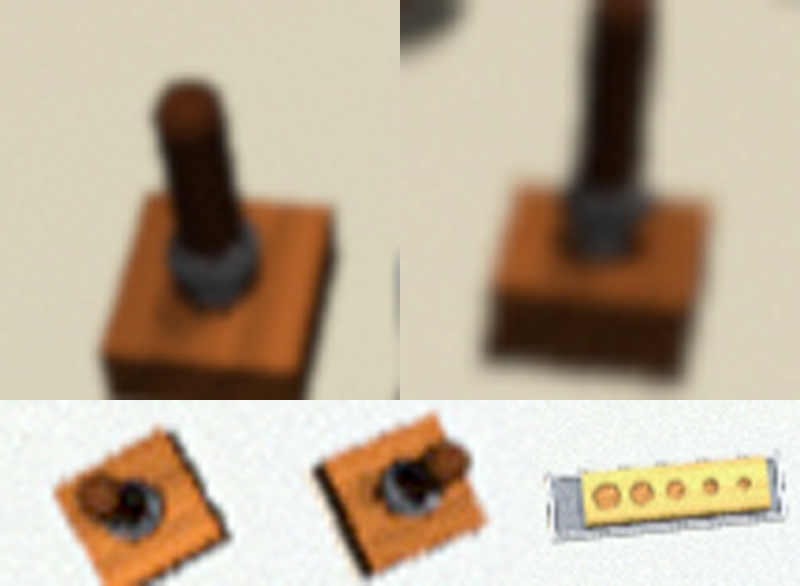

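The top crops show the bar shifted toward −y in its tray, and both punches with grey collars. The shank widths aren't readable yet, so I'll locate everything and use the wrist camera.

```bash
python3 - <<'E'
from h import *
t=np.load('top.npy',allow_pickle=True).item();s=np.load('scene.npy',allow_pickle=True).item()
hsv=cv2.cvtColor(t['frame'],cv2.COLOR_BGR2HSV)
m=cv2.inRange(hsv,(8,130,85),(17,255,255))
m=cv2.morphologyEx(m,cv2.MORPH_CLOSE,np.ones((9,9)))
for u,v in((231,220),(411,187)):
    k=np.zeros_like(m);k[v-20:v+20,u-20:u+20]=m[v-20:v+20,u-20:u+20]
    cs=max(cv2.findContours(k,0,2)[0],key=cv2.contourArea)
    rr=cv2.minAreaRect(cs);P=[onz(t,*p,0.026) for p in cv2.boxPoints(rr)]
    print('block',rr,np.round(np.mean(P,0),4),[round(np.linalg.norm(P[i]-P[i-1]),4) for i in range(4)],'edge dir',np.degrees(np.arctan2(*(P[1]-P[0])[[1,0]])))
m=cv2.inRange(hsv,(17,70,100),(30,255,255));k=np.zeros_like(m);k[175:225,270:360]=m[175:225,270:360]
cs=max(cv2.findContours(cv2.morphologyEx(k,cv2.MORPH_CLOSE,np.ones((7,7))),0,2)[0],key=cv2.contourArea)
rr=cv2.minAreaRect(cs);P=np.array([onz(t,*p,0.05) for p in cv2.boxPoints(rr)])
print('bar',rr,P.round(4).tolist(),P.mean(0))
# handle tops: left crop tip px, top crop
print('tipL',onz(t,231-20+100/13.3,203+(495-400)/6.65*.5,0.112-0))
c=cap('wrist');cv2.imwrite('pics/w0.png',c['frame']);print(c['vertical_fov'],np.round(c['tool_from_camera'],3).tolist())
E
```

```text
block ((231.42308044433594, 219.61538696289062), (18.10906982421875, 18.729244232177734), 60.2551155090332) [0.4444 0.2482 0.026 ] [np.float64(0.0559), np.float64(0.0564), np.float64(0.0561), np.float64(0.0561)] edge dir -58.574419311387345
block ((411.3561706542969, 186.38357543945312), (17.710765838623047, 17.87628746032715), 65.55604553222656) [ 0.5574 -0.3021  0.026 ] [np.float64(0.0546), np.float64(0.0564), np.float64(0.0548), np.float64(0.056)] edge dir -64.4613494352332
bar ((318.1514892578125, 198.78268432617188), (14.032217979431152, 49.626136779785156), 84.64418029785156) [[0.5226, 0.0621, 0.05], [0.5396, -0.0868, 0.05], [0.4971, -0.0911, 0.05], [0.4803, 0.057, 0.05]] [ 0.50992336 -0.01470762  0.05      ]
tipL [0.46328694 0.26763612 0.112     ]
65.70646984690485 [[-0.001, -0.964, -0.268, 0.072], [1.0, -0.001, -0.001, 0.0], [0.001, -0.268, 0.964, -0.162], [0.0, 0.0, 0.0, 1.0]]
```

View pics/w0.png

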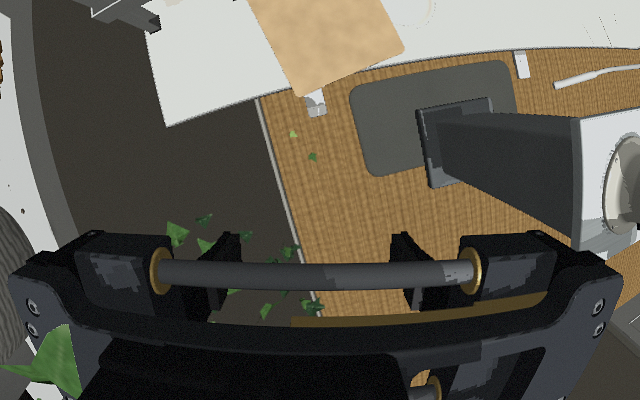

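The wrist view shows a tan board near (300,40) lying on my route, so I'll triangulate its height from the corners at wrist (405,48)/(298,95) and top (160,274)/(112,279).

```bash
python3 - <<'E'
from h import *
t=np.load('top.npy',allow_pickle=True).item();c=cap('wrist')
def tri(a,b):
    A=np.array([a[1],-b[1]]).T;k=np.linalg.lstsq(A,b[0]-a[0],rcond=None)[0]
    p,q=a[0]+k[0]*a[1],b[0]+k[1]*b[1];return (p+q)/2,np.linalg.norm(p-q)
print(tri(ray(c,405,48),ray(t,160,274)),tri(ray(c,298,95),ray(t,112,279)))
print('top-left,right corners z.1',onz(t,108,211,.05),onz(t,155,207,.05))
for u,v in((214,186),(229,247),(172,165)):print(onz(t,u,v,.03))
E
```

```text
(array([0.28073849, 0.45878153, 0.0141062 ]), np.float64(0.007428969325938394)) (array([0.25765573, 0.60074201, 0.01207449]), np.float64(0.004464977471070385))
top-left,right corners z.1 [0.46126633 0.61289089 0.05      ] [0.4758911  0.47361282 0.05      ]
[0.54639378 0.3059633  0.03      ]
[0.36137989 0.25057352 0.03      ]
[0.60987117 0.43948892 0.03      ]
```

>>> step_arm:
  targets: "2.9 0.75 0 0; 2.9 0.75 0 0; 2.9 0.75 0.5 0; 2.9 0.75 1.2 0; 2.9 0.75 1.2 0; 2.9 0.75 1.6 0; 2.9 0.75 1.6 0; 2.9 0.75 1.6 0; 2.9 0.75 1.6 0; 2.9 0.75 1.6 0; 0 0 0.8 0; 0 0 0 0"

```text
time_s: 1.2
tcp_pos: [0.4167, 0.4593, 0.1027]
ee_rot: [[0.968, -0.25, -0.003], [-0.25, -0.968, -0.005], [-0.002, 0.005, -1.0]]
wrist_force: [-0.3, 0.0, -1.4]
gripper_width: 0.998
gripper_force: 0.0
```

```bash
python3 - <<'E'
from h import *
c=cap('wrist');cv2.imwrite('pics/w1.png',c['frame']);np.save('w1',c,allow_pickle=True)
f=c['frame'];print(c['s']['tcp_pos'],c['s']['wrist_force'])
# crop around predicted shank
T=np.array(c['tool_from_camera']);R=c['s']['ee_rot']
q=T[:3,:3].T@((R.T@(np.array([.444,.248,.032])-c['s']['tcp_pos']))-T[:3,3])
F=200/np.tan(np.radians(c['vertical_fov']/2));th=np.arctan2(np.hypot(q[0],q[1]),q[2]);k=F*th/np.hypot(q[0],q[1])
u,v=int(c['cx']+k*q[0]),int(c['cy']+k*q[1]);print(u,v)
u0=min(max(u-80,0),480);v0=min(max(v-60,0),280)
print(u0,v0);cv2.imwrite('pics/w1c.png',cv2.convertScaleAbs(cv2.resize(f[v0:v0+120,u0:u0+160],(800,600),interpolation=cv2.INTER_CUBIC),alpha=1.5))
E
```

```text
[0.41669606 0.4592527  0.10267627] [-0.30640199  0.01345336 -1.35310515]
535 124
455 64
```

View pics/w1c.png

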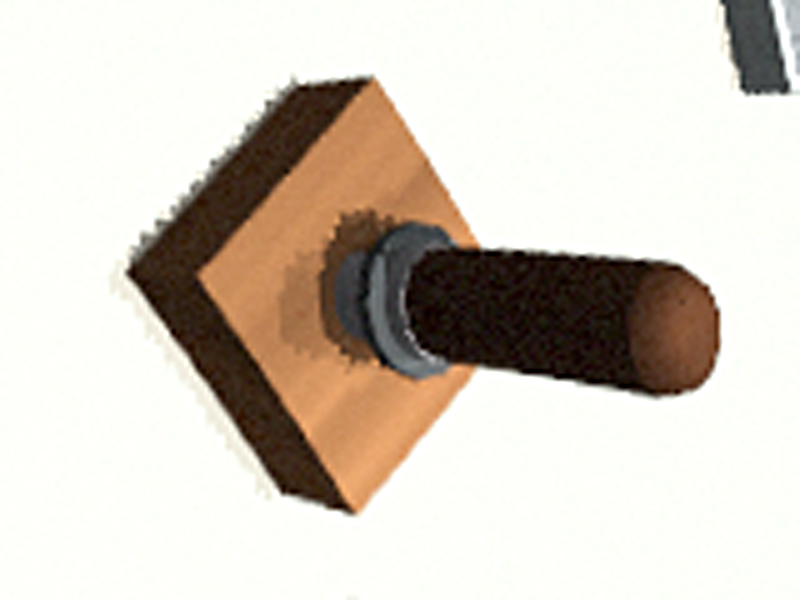

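The crop shows the shank at about 85 px next to a 156 px collar, a ratio of 0.545. That fits the 16 mm shank (0.57) and not the 13 mm one (0.46), so this is the thick punch. The handle top is at wrist (590,130).

```bash
python3 - <<'E'
from h import *
c=np.load('w1.npy',allow_pickle=True).item();t=np.load('top.npy',allow_pickle=True).item()
g=lambda x,y,z:onz(c,455+x/5,64+y/5,z).round(4)
print('top',g(675,328,.108),'collar',g(410,300,.042),'blk',[g(*p,.026) for p in((375,77),(197,275),(355,513))])
top=onz(t,211+98/13.3/2*2*0.5*2/2,203+95/13.3,.108);print('topcam',top)
p=g(675,328,.108);s=sense();print('yaw',np.degrees(np.arctan2(s['ee_rot'][1,0],s['ee_rot'][0,0])))
E
```

```text
top [0.4469 0.2564 0.108 ] collar [0.4459 0.2543 0.042 ] blk [array([0.4846, 0.2409, 0.026 ]), array([0.4549, 0.2903, 0.026 ]), array([0.4059, 0.2603, 0.026 ])]
topcam [0.46351499 0.27952822 0.108     ]
yaw -14.329596099888956
```

>>> step_arm:
  targets: "0 0 -2 0; 1.3 3 -2 0; 1.3 3.2 -0.3 0; 1.3 3.2 0 0; 1.3 3.2 0 0; 1.3 3.2 0 0; 1.5 3.4 0 0; 0 0 0 -7; 0 0 0 -7; 0 0 0 -6.8; 0 0 0 0; 0 0 0 0"

```text
time_s: 2.25
tcp_pos: [0.4465, 0.257, 0.1496]
ee_rot: [[0.994, 0.113, 0.001], [0.113, -0.994, 0.001], [0.002, -0.001, -1.0]]
wrist_force: [-0.2, -0.1, -1.1]
gripper_width: 0.999
gripper_force: 0.0
```

```bash
python3 - <<'E'
from h import *
c=cap('wrist');cv2.imwrite('pics/w2.png',c['frame']);np.save('w2',c,allow_pickle=True)
print(c['s']['tcp_pos'],c['s']['ee_rot'])
E
```

```text
[0.44652882 0.25699653 0.14960023] [[ 0.99362584  0.1127189   0.00146473]
 [ 0.11271679 -0.99362609  0.00145326]
 [ 0.0016192  -0.0012789  -0.99999787]]
```

View pics/w2.png

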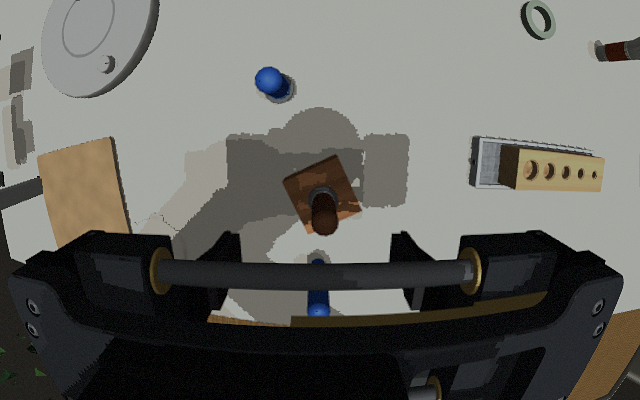

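The wrist view is centred over the punch. The handle top is near (324,223), the collar near (322,196), and the rack is at right with its holes from (531,168) to (594,175). I'll measure from here.

```bash
python3 - <<'E'
from h import *
c=np.load('w2.npy',allow_pickle=True).item();f=c['frame']
hsv=cv2.cvtColor(f,cv2.COLOR_BGR2HSV)
sub=f[180:245,300:350]
# handle top: brownish disc; print hsv column/row profile
for v in range(204,242,3):print(v,[tuple(int(x) for x in hsv[v,u]) for u in range(304,346,4)])
for u,v in((324,222),(324,225)):print(onz(c,u,v,.108))
o,d=ray(c,322,196);print(onz(c,322,196,.042))
for n,(u,v) in zip('54321',((531,168),(549,170),(565,172),(580,174),(594,175))):print(n,onz(c,u,v,.05).round(4))
E
```

```text
204 [(15, 150, 73), (7, 69, 48), (10, 72, 32), (10, 92, 25), (5, 158, 21), (0, 255, 12), (2, 255, 18), (3, 222, 23), (90, 29, 35), (13, 154, 76), (13, 166, 60)]
207 [(11, 141, 87), (13, 146, 84), (14, 255, 21), (19, 198, 18), (13, 137, 26), (11, 222, 23), (15, 208, 27), (15, 149, 24), (13, 100, 41), (13, 162, 60), (12, 155, 66)]
210 [(12, 159, 64), (13, 140, 69), (35, 90, 17), (15, 122, 25), (13, 200, 23), (176, 155, 28), (5, 133, 23), (15, 255, 22), (14, 162, 52), (11, 149, 65), (13, 152, 74)]
213 [(13, 154, 71), (12, 140, 69), (3, 109, 21), (4, 194, 21), (7, 143, 32), (9, 141, 38), (2, 111, 39), (12, 237, 29), (13, 162, 71), (13, 137, 141), (13, 141, 137)]
216 [(12, 148, 62), (13, 159, 61), (23, 60, 17), (14, 188, 38), (7, 136, 47), (10, 135, 49), (13, 143, 48), (7, 152, 42), (13, 128, 24), (14, 139, 134), (13, 140, 129)]
219 [(15, 158, 58), (11, 147, 59), (5, 202, 24), (11, 170, 42), (10, 163, 47), (10, 139, 55), (7, 142, 52), (13, 152, 47), (14, 148, 38), (13, 124, 136), (19, 26, 155)]
222 [(15, 171, 58), (14, 151, 118), (9, 255, 16), (9, 147, 45), (10, 125, 55), (12, 144, 55), (
[... 598 characters left out ...]
16, 24, 161), (60, 7, 172), (55, 9, 170), (9, 204, 30), (10, 193, 29), (12, 237, 29), (54, 8, 154), (48, 8, 169), (48, 8, 168), (42, 8, 167)]
237 [(45, 9, 168), (51, 11, 167), (40, 9, 170), (50, 9, 168), (45, 9, 170), (50, 9, 172), (45, 9, 170), (45, 9, 167), (48, 8, 169), (48, 8, 169), (50, 9, 170)]
240 [(45, 9, 169), (48, 8, 168), (48, 8, 168), (45, 9, 169), (45, 9, 168), (45, 9, 169), (45, 9, 169), (45, 9, 169), (47, 11, 167), (48, 8, 168), (45, 9, 168)]
[0.44841885 0.2514488  0.108     ]
[0.44621761 0.25118093 0.108     ]
[0.45019816 0.25178935 0.042     ]
5 [0.5066 0.043  0.05  ]
4 [0.5088 0.0157 0.05  ]
3 [ 0.511  -0.0113  0.05  ]
2 [ 0.5131 -0.0393  0.05  ]
1 [ 0.5165 -0.0681  0.05  ]
```

>>> step_arm:
  targets: "0.1 0.55 0 0; 0 0 1.5 0; 0 0 2 0; 0 0 2 0; 0 0 2 0; 0 0 1 0; 0 0 0 0; 0 0 0 0"

```text
time_s: 2.97
tcp_pos: [0.4485, 0.2506, 0.0636]
ee_rot: [[0.993, 0.114, -0.0], [0.114, -0.993, -0.001], [-0.0, 0.001, -1.0]]
wrist_force: [-0.5, 0.6, 0.2]
gripper_width: 1.001
gripper_force: 0.0
```

>>> step_arm:
  targets: "0 0 0 0; 0 0 0 0; 0 0 0 0; 0 0 0 0; 0 0 0 0; 0 0 0 0; 0 0 0 0; 0 0 0 0; 0 0 0 0; 0 0 0 0"
  claw: 0

```text
time_s: 3.8
tcp_pos: [0.4483, 0.2505, 0.0635]
ee_rot: [[0.993, 0.114, -0.0], [0.114, -0.993, -0.0], [-0.0, 0.0, -1.0]]
wrist_force: [-0.2, 0.1, 0.4]
gripper_width: 0.321
gripper_force: 0.0
```

>>> step_arm:
  targets: "0 0 0 0; 0 0 0 0; 0 0 0 0; 0 0 0 0; 0 0 0 0; 0 0 0 0"

```text
time_s: 4.3
tcp_pos: [0.4483, 0.2505, 0.0635]
ee_rot: [[0.993, 0.114, -0.0], [0.114, -0.993, -0.0], [-0.0, 0.0, -1.0]]
wrist_force: [-0.2, -0.4, -0.7]
gripper_width: 0.222
gripper_force: 30.0
```

>>> step_arm:
  targets: "0 0 -0.5 0; 0 0 -0.7 0; 0 0 -0.8 0; 0 0 -1 0; 0 0 -1 0; 0 0 -1.5 0; 0 0 -2 0; 0 0 -1 0; 0 0 0 0; 0 0 0 0"

```text
time_s: 5.13
tcp_pos: [0.4483, 0.2506, 0.1491]
ee_rot: [[0.994, 0.114, 0.001], [0.114, -0.994, 0.001], [0.001, -0.001, -1.0]]
wrist_force: [0.1, -0.7, -1.5]
gripper_width: 0.221
gripper_force: 30.0
```

```bash
python3 - <<'E'
from h import *
s=sense();print(s['wrist_force'],s['moment'],s['tcp_pos'],s['gripper_width'])
c=cap('wrist');f=c['frame'];np.save('w3',c,allow_pickle=True)
cv2.imwrite('pics/w3.png',cv2.convertScaleAbs(cv2.resize(f[130:290,240:400],(600,600),interpolation=cv2.INTER_CUBIC),alpha=1.5))
E
```

```text
[ 0.10149324 -0.71216548 -1.45138787] [-0.03476151  0.04811834  0.00147164] [0.44831061 0.25062636 0.14913997] 0.22072401626201424
```

View pics/w3.png

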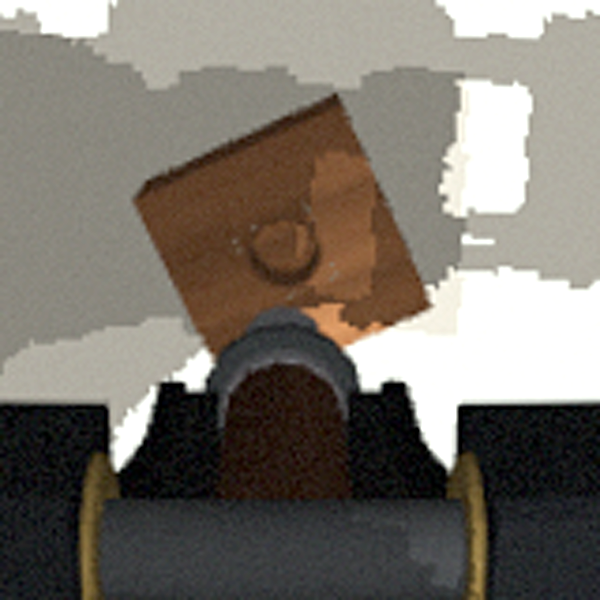

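The punch is lifted clear. The collar spans crop x 205–358 with its front edge at y≈312, and the shank foot's front is at y≈305. Next I'll work out the shank axis in tool coordinates and the hole position.

```bash
python3 - <<'E'
from h import *
c=np.load('w3.npy',allow_pickle=True).item()
R=c['s']['ee_rot'];p=c['s']['tcp_pos']
def tl(x,y,tz):
    o,d=ray(c,240+x/3.75,130+y/3.75);o=R.T@(o-p);d=R.T@d;return ((o+d*(tz-o[2])/d[2])*1000).round(2)
print('collar L,R',tl(205,375,.0235),tl(358,375,.0235),'front low',tl(283,322,.0255),'foot front',tl(284,306,.0555),'foot sides',tl(248,318,.05),tl(321,318,.05))
E
```

```text
collar L,R [  2.06 -13.47  23.5 ] [ 2.05 12.64 23.5 ] front low [10.94 -0.16 25.5 ] foot front [4.44e+00 4.00e-02 5.55e+01] foot sides [ 3.74 -6.86 50.  ] [ 3.74  7.13 50.  ]
```

>>> step_arm:
  targets: "0 2 0 0; -0.2 3 0 0; -0.3 3.5 0 0; -0.3 3.5 0 0; -0.3 3.5 0 0; -0.3 3.5 0 0; -0.3 3 0 0; 0 2 0 0; 0 0 0 0; 0 0 0 0; 0 0 0 0"

```text
time_s: 6.1
tcp_pos: [0.4584, 0.0102, 0.1478]
ee_rot: [[0.994, 0.114, -0.002], [0.114, -0.994, -0.0], [-0.002, 0.0, -1.0]]
wrist_force: [0.6, -0.0, -1.6]
gripper_width: 0.222
gripper_force: 30.0
```

```bash
python3 - <<'E'
from h import *
s=sense();print(s['tcp_pos'])
c=cap('wrist');f=c['frame'];np.save('w4',c,allow_pickle=True)
cv2.imwrite('pics/w4.png',cv2.convertScaleAbs(cv2.resize(f[110:270,220:420],(800,640),interpolation=cv2.INTER_CUBIC)[:600],alpha=1.3))
E
```

```text
[0.45844368 0.01020122 0.14779612]
```

View pics/w4.png

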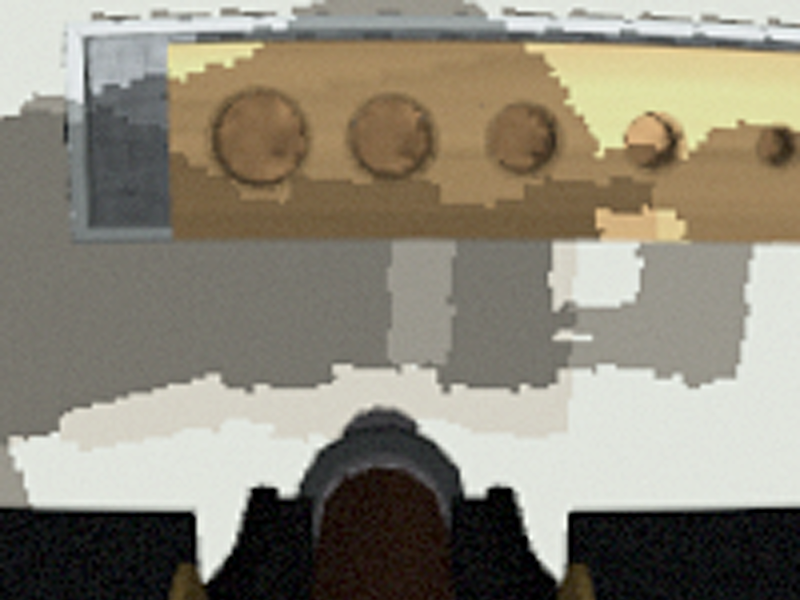

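The view shows hole 5 at crop (261,137), hole 4 at (391,136) and hole 3 at (522,137), with the shank centred at x≈381 and its front at y≈408.

```bash
python3 - <<'E'
from h import *
c=np.load('w4.npy',allow_pickle=True).item()
R=c['s']['ee_rot'];p=c['s']['tcp_pos']
def tl(x,y,tz):
    o,d=ray(c,220+x/4,110+y/4);o=R.T@(o-p);d=R.T@d;return ((o+d*(tz-o[2])/d[2])*1000).round(2)
z=p[2]-.05
for q in((261,137),(391,136),(522,137),(651,140)):
    t=tl(*q,z);print(t,(p+R@(t/1000)).round(4))
print('bar near/far edge',tl(391,241,z),tl(391,42,z))
print('foot front',tl(381,408,.0555),'collar',tl(301,490,.0235),tl(463,490,.0235))
E
```

```text
[ 50.33 -25.48  97.8 ] [0.5054 0.0412 0.0499]
[50.37  1.79 97.8 ] [0.5085 0.0141 0.0499]
[50.35 29.31 97.8 ] [ 0.5117 -0.0132  0.0499]
[50.26 57.06 97.8 ] [ 0.5147 -0.0408  0.0499]
bar near/far edge [27.99  1.8  97.8 ] [70.12  1.78 97.8 ]
foot front [ 4.13 -0.31 55.5 ] collar [  0.34 -13.13  23.5 ] [ 0.33 12.86 23.5 ]
```

>>> step_arm:
  targets: "1.3 0.1 0 0; 1.3 0.1 1 0; 0 0 1 0; 0 0 1 0; 0 0 0.4 0; 0 0 0 0; 0 0 0 0; 0 0 0 0"

```text
time_s: 6.82
tcp_pos: [0.4853, 0.0116, 0.1151]
ee_rot: [[0.993, 0.115, 0.001], [0.115, -0.993, 0.0], [0.001, -0.0, -1.0]]
wrist_force: [-0.1, -0.6, -0.6]
gripper_width: 0.222
gripper_force: 30.0
```

```bash
python3 - <<'E'
from h import *
s=sense();print(s['tcp_pos'])
c=cap('wrist');f=c['frame'];np.save('w5',c,allow_pickle=True)
cv2.imwrite('pics/w5.png',cv2.convertScaleAbs(cv2.resize(f[140:260,240:400],(800,600),interpolation=cv2.INTER_CUBIC),alpha=1.6))
E
```

```text
[0.48529723 0.01160145 0.11513327]
```

View pics/w5.png

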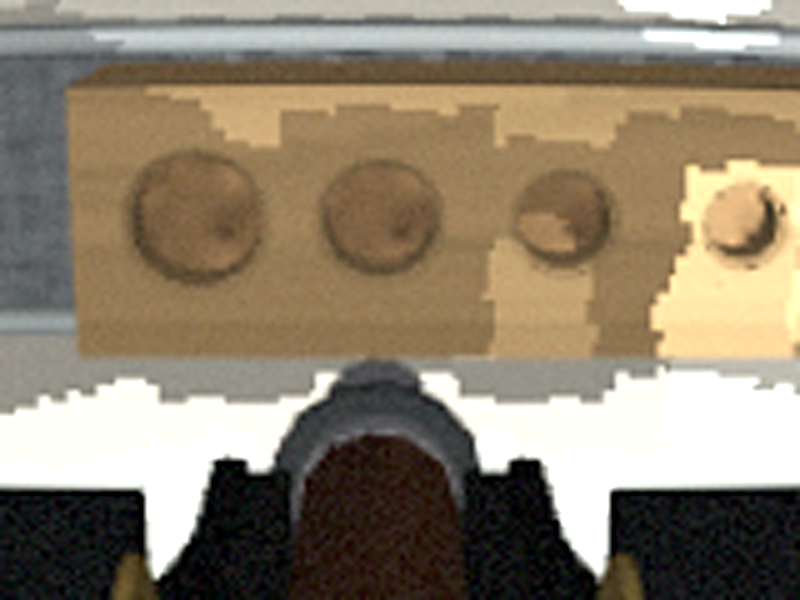

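Hole 4 is at crop (381,216), the shank foot's front at (376,360) with its sides at x≈338–417, and the bar's edges at y=355 and 87.

```bash
python3 - <<'E'
from h import *
c=np.load('w5.npy',allow_pickle=True).item()
R=c['s']['ee_rot'];p=c['s']['tcp_pos']
def tl(x,y,tz):
    o,d=ray(c,240+x/5,140+y/5);o=R.T@(o-p);d=R.T@d;return ((o+d*(tz-o[2])/d[2])*1000).round(2)
z=p[2]-.05
for q in((196,216),(381,216),(563,217),(381,355),(381,87)):print(tl(*q,z))
print('foot',tl(376,360,.0555),tl(338,372,.05),tl(417,372,.05),'collar',tl(273,465,.0235),tl(476,465,.0235),tl(376,385,.0255))
E
```

```text
[ 23.78 -27.43  65.13]
[23.7   0.4  65.13]
[23.6  27.81 65.13]
[ 1.92  0.41 65.13]
[43.17  0.41 65.13]
foot [ 4.13 -0.35 55.5 ] [ 4.05 -5.81 50.  ] [ 4.04  5.54 50.  ] collar [ -0.   -13.56  23.5 ] [-1.000e-02  1.251e+01  2.350e+01] [10.18 -0.33 25.5 ]
```

>>> step_arm:
  targets: "0.9 0.08 0 0; 0.9 0 0 0; 0.84 0 0 0; 0 0 0 0; 0 0 0.4 0; 0 0 0.2 0; 0 0 0 0; 0 0 0 0; 0 0 0 0"

```text
time_s: 7.62
tcp_pos: [0.511, 0.0133, 0.1085]
ee_rot: [[0.993, 0.114, -0.0], [0.114, -0.993, -0.0], [-0.0, 0.0, -1.0]]
wrist_force: [-0.1, 0.4, -1.5]
gripper_width: 0.223
gripper_force: 30.0
```

>>> step_arm:
  targets: "0 0 0.15 0; 0 0 0.15 0; 0 0 0 0; 0 0 0 0"

```text
time_s: 7.95
tcp_pos: [0.5111, 0.0133, 0.1055]
ee_rot: [[0.993, 0.114, -0.0], [0.114, -0.993, -0.0], [-0.0, 0.0, -1.0]]
wrist_force: [0.5, -0.3, -0.3]
gripper_width: 0.218
gripper_force: 30.0
```

>>> step_arm:
  targets: "0 0 0.1 0; 0 0 0.1 0; 0 0 0 0; 0 0 0 0"

```text
time_s: 8.28
tcp_pos: [0.5111, 0.0134, 0.1034]
ee_rot: [[0.993, 0.114, -0.0], [0.114, -0.993, 0.0], [-0.0, -0.0, -1.0]]
wrist_force: [-1.2, 1.1, -0.3]
gripper_width: 0.219
gripper_force: 30.0
```

>>> step_arm:
  targets: "0 0 0.1 0; 0 0 0 0; 0 0 0 0"

```text
time_s: 8.53
tcp_pos: [0.5111, 0.0134, 0.1025]
ee_rot: [[0.993, 0.114, -0.0], [0.114, -0.993, 0.0], [-0.0, -0.0, -1.0]]
wrist_force: [-0.1, 0.9, -1.2]
gripper_width: 0.221
gripper_force: 30.0
```

>>> step_arm:
  targets: "0 0 0.1 0; 0 0 0 0; 0 0 0 0"

```text
time_s: 8.78
tcp_pos: [0.5111, 0.0134, 0.1015]
ee_rot: [[0.993, 0.114, -0.0], [0.114, -0.993, 0.0], [-0.0, -0.0, -1.0]]
wrist_force: [-0.7, 2.0, -1.9]
gripper_width: 0.222
gripper_force: 30.0
```

>>> step_arm:
  targets: "0 -0.05 0 0; 0 0 0.1 0; 0 0 0.1 0; 0 0 0 0; 0 0 0 0"

```text
time_s: 9.2
tcp_pos: [0.5111, 0.0137, 0.0994]
ee_rot: [[0.993, 0.114, -0.0], [0.114, -0.993, -0.0], [-0.0, 0.0, -1.0]]
wrist_force: [-0.5, 0.1, -1.4]
gripper_width: 0.216
gripper_force: 30.0
```

>>> step_arm:
  targets: "0 0 0.1 0; 0 0 0.1 0; 0 0 0 0; 0 0 0 0"

```text
time_s: 9.53
tcp_pos: [0.5111, 0.0138, 0.0975]
ee_rot: [[0.993, 0.114, -0.0], [0.114, -0.993, -0.0], [-0.0, 0.0, -1.0]]
wrist_force: [-0.7, 0.5, -0.3]
gripper_width: 0.219
gripper_force: 30.0
```

>>> step_arm:
  targets: "0 0 0.1 0; 0 0 0.1 0; 0 0 0.1 0; 0 0 0 0; 0 0 0 0"

```text
time_s: 9.95
tcp_pos: [0.5114, 0.0138, 0.095]
ee_rot: [[0.993, 0.114, 0.001], [0.114, -0.993, -0.0], [0.001, 0.0, -1.0]]
wrist_force: [-0.7, 0.4, 2.7]
gripper_width: 0.223
gripper_force: 30.0
```

>>> step_arm:
  targets: "0 0 0.1 0; 0 0 0.1 0; 0 0 0.1 0; 0 0 0 0; 0 0 0 0"

```text
time_s: 10.37
tcp_pos: [0.5115, 0.0139, 0.0924]
ee_rot: [[0.993, 0.114, 0.001], [0.114, -0.993, -0.0], [0.001, 0.0, -1.0]]
wrist_force: [-1.6, 0.4, 8.2]
gripper_width: 0.218
gripper_force: 30.0
```

>>> step_arm:
  targets: "0 0 0.15 0; 0 0 0.15 0; 0 0 0.15 0; 0 0 0.15 0; 0 0 0 0; 0 0 0 0"

```text
time_s: 10.87
tcp_pos: [0.5115, 0.0139, 0.0865]
ee_rot: [[0.993, 0.114, 0.001], [0.114, -0.993, -0.0], [0.001, 0.0, -1.0]]
wrist_force: [-2.4, -0.7, 8.4]
gripper_width: 0.221
gripper_force: 30.0
```

>>> step_arm:
  targets: "0 0 0.15 0; 0 0 0.15 0; 0 0 0.15 0; 0 0 0.15 0; 0 0 0 0; 0 0 0 0"

```text
time_s: 11.37
tcp_pos: [0.5115, 0.0139, 0.0805]
ee_rot: [[0.993, 0.115, 0.001], [0.115, -0.993, -0.0], [0.001, 0.0, -1.0]]
wrist_force: [-2.1, 0.6, 8.1]
gripper_width: 0.221
gripper_force: 30.0
```

>>> step_arm:
  targets: "-0.04 0 0.1 0; 0 0 0.1 0; 0 0 0.1 0; 0 0 0.1 0; 0 0 0.1 0; 0 0 0 0; 0 0 0 0"

```text
time_s: 11.95
tcp_pos: [0.5114, 0.0139, 0.0756]
ee_rot: [[0.993, 0.115, 0.002], [0.115, -0.993, 0.0], [0.002, 0.0, -1.0]]
wrist_force: [-1.6, -0.3, 7.5]
gripper_width: 0.22
gripper_force: 30.0
```

>>> step_arm:
  targets: "0 0 0.1 0; 0 0 0 0; 0 0 0 0"

```text
time_s: 12.2
tcp_pos: [0.5114, 0.0139, 0.0746]
ee_rot: [[0.993, 0.115, 0.002], [0.115, -0.993, 0.0], [0.002, 0.0, -1.0]]
wrist_force: [-1.8, 0.4, 8.5]
gripper_width: 0.221
gripper_force: 30.0
```

>>> step_arm:
  targets: "0 0 0.1 0; 0 0 0 0; 0 0 0 0"

```text
time_s: 12.45
tcp_pos: [0.5114, 0.0139, 0.0736]
ee_rot: [[0.993, 0.115, 0.002], [0.115, -0.993, 0.0], [0.002, 0.0, -1.0]]
wrist_force: [-2.3, 0.7, 7.3]
gripper_width: 0.222
gripper_force: 30.0
```

>>> step_arm:
  targets: "0 0 0.1 0; 0 0 0 0; 0 0 0 0"

```text
time_s: 12.7
tcp_pos: [0.5114, 0.0139, 0.0728]
ee_rot: [[0.993, 0.115, 0.002], [0.115, -0.993, -0.0], [0.002, 0.0, -1.0]]
wrist_force: [-2.3, 0.4, 8.9]
gripper_width: 0.223
gripper_force: 30.0
```

>>> step_arm:
  targets: "0 0 0.1 0; 0 0 0 0; 0 0 0 0"

```text
time_s: 12.95
tcp_pos: [0.5115, 0.0139, 0.0722]
ee_rot: [[0.993, 0.115, 0.002], [0.115, -0.993, -0.0], [0.002, 0.0, -1.0]]
wrist_force: [-2.6, 0.3, 11.4]
gripper_width: 0.219
gripper_force: 30.0
```

>>> step_arm:
  targets: "0 0 0.1 0; 0 0 0 0; 0 0 0 0; 0 0 0 0"

```text
time_s: 13.28
tcp_pos: [0.5115, 0.0139, 0.0715]
ee_rot: [[0.993, 0.115, 0.002], [0.115, -0.993, -0.0], [0.002, 0.0, -1.0]]
wrist_force: [-3.6, 0.0, 13.9]
gripper_width: 0.219
gripper_force: 30.0
```

>>> step_arm:
  targets: "-0.03 0 -0.1 0; 0 0 -0.1 0; 0 0 -0.1 0; 0 0 0 0; 0 0 0 0"

```text
time_s: 13.7
tcp_pos: [0.5113, 0.0139, 0.0737]
ee_rot: [[0.993, 0.115, 0.002], [0.115, -0.993, 0.0], [0.002, 0.0, -1.0]]
wrist_force: [-1.5, 0.2, 6.5]
gripper_width: 0.224
gripper_force: 30.0
```

>>> step_arm:
  targets: "0 0 0 0; 0 0 0 0; 0 0 0 0; 0 0 0 0; 0 0 0 0; 0 0 0 0; 0 0 0 0; 0 0 0 0; 0 0 0 0"
  claw: 6

```text
time_s: 14.45
tcp_pos: [0.5105, 0.0137, 0.0725]
ee_rot: [[0.993, 0.114, -0.0], [0.114, -0.993, -0.0], [-0.0, 0.0, -1.0]]
wrist_force: [-0.0, 0.1, 0.7]
gripper_width: 0.679
gripper_force: 0.0
```

Released; now straight up and a check from above.

>>> step_arm:
  targets: "0 0 -0.5 0; 0 0 -1 0; 0 0 -1.5 0; 0 0 -2 0; 0 0 -2 0; 0 0 -2 0; -2 0 -2 0; -2 0 0 0; -2 0 0 0; -2 0 0 0; 0 0 0 0; 0 0 0 0"

```text
time_s: 15.45
tcp_pos: [0.4308, 0.0046, 0.1839]
ee_rot: [[0.993, 0.115, 0.003], [0.115, -0.993, 0.001], [0.003, -0.0, -1.0]]
wrist_force: [0.4, -0.0, 1.3]
gripper_width: 0.69
gripper_force: 0.0
```

```bash
python3 - <<'E'
from h import *
s=sense();print(s['tcp_pos'],s['wrist_force'])
c=cap('wrist');d=cap('scene')
a=cv2.resize(c['frame'][50:290,140:540],(800,480))[:300] if 0 else cv2.resize(c['frame'][90:240,220:420],(400,300),interpolation=cv2.INTER_CUBIC)
b=cv2.resize(d['frame'][165:255,280:400],(400,300),interpolation=cv2.INTER_CUBIC)
w=cv2.resize(d['frame'][80:330,160:480],(384,300));w2=cv2.resize(c['frame'][:300],(416,300))
cv2.imwrite('pics/end.png',cv2.convertScaleAbs(np.vstack([np.hstack([a,b]),np.hstack([w,w2])]),alpha=1.4))
E
```

```text
[0.43078242 0.00456651 0.18391317] [ 0.43776053 -0.01078119  1.32179655]
```

View pics/end.png

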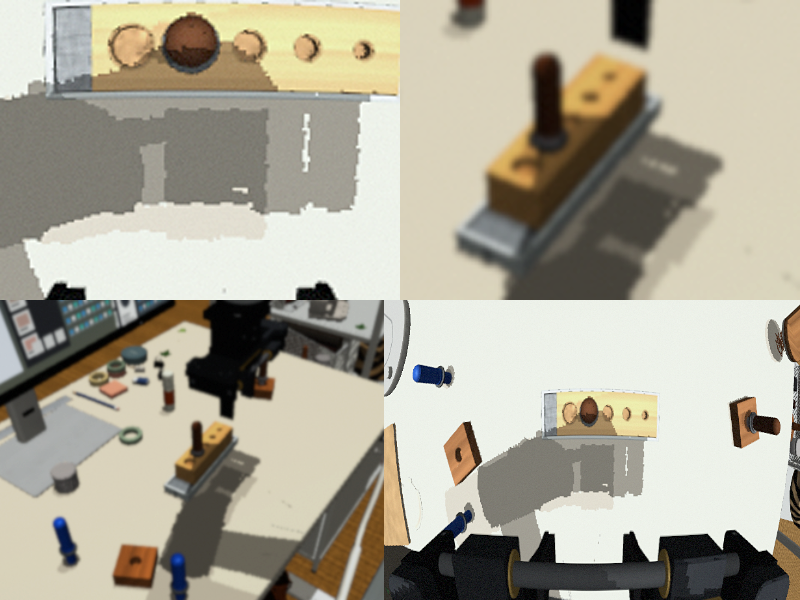

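The punch stands upright in hole 4 (crop (190,42)) with its collar on the bar. The other holes, the thin punch and the loose things look undisturbed, so I'm handing in.

```bash
python3 -c "
from station import r
print(r.finish_job())"
```

```text
the job is handed in; nothing more can be done
None
```

The thicker punch is seated in hole 4 (17.2 mm) with its collar on the bar; I pressed with about 14 N at most, released it, backed the arm clear and handed the job in at about 15.5 s.

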